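Unbolt the childproofed mirror cabinet

TASK

Unlock and open the small mirrored medicine cabinet: draw the steel bolt on its roof all the way back out of the keeper on the door and fold its knob right down into the side notch of the barrel, so that the bolt stays parked. Then, and not before, swing the mirrored door wide open, to about a right angle. Leave the things on and in the cabinet and on the counter where they are.

Things in the scene. Friction and masses are not known exactly. Their poses are not given: they have to be found in the camera images.
- cabinet: White mirror cabinet, 280 mm wide, 150 mm deep, fixed to the counter; flat roof 250 mm above it. Origin: centre of its underside, on the counter. +z up; -x is its front: x goes from -75 mm (back of the shut door) to +75 mm (rear), y along the width. On the roof, right behind the door and along y, lies a steel tower bolt.
- notch (a point): Fixed point on the bolt's axis at the notch: cabinet x -35, y -22 mm, 268.5 mm above the counter; axes as the cabinet's. Barrel: 31 mm across, cabinet y -50 to +60 mm, top 284 mm above the counter, slot along its top. Notch: 11.6 mm wide, at the slot's -y end, opening the barrel's rear (+x) side.
- bolt (a joint): Travel of the 18 mm bolt rod in m: 0 fully shot (tip 30 mm beyond the barrel, through the keeper); grows as it is drawn towards the cabinet's -y (the hinge side); clear of the keeper from about 0.024; end stop at 0.042, where the knob stands exactly at the notch. Rubs with about 2.5 N, stays where it is left.
- knob (a joint): Angle of the bolt's knob in rad about the bolt's axis: 0 upright in the slot; grows as it folds down rearwards (cabinet +x) through the notch, to a stop at 1.45. Elsewhere the slot keeps it upright, with about 0.2 rad of play; once folded, the notch keeps the bolt from sliding. Friction 0.03 N m: it stays where it is left.
- knob_ball (a point): Centre of the steel ball (20 mm across) on the knob's 8 mm stem, 46 mm from the bolt's axis. Upright it is 314.5 mm above the counter, at the cabinet's x -35 mm and y +20 mm less the bolt's travel (y -22 mm fully drawn).
- keeper_bore (a point): Centre of the bore in the keeper: a steel plate on the back of the door, 10 mm thick (cabinet y +68 to +78 mm with the door shut), reaching 58 mm behind the door, its top 284.5 mm above the counter. Turns with the door.
- door (a joint): Angle of the mirrored door in rad: 0 shut, 1.57 square to the cabinet, stop at 1.75; its free edge swings to the cabinet's -x. Soft-close hinges: damped (0.8 N m s/rad), no spring, stays where it is left. While the bolt is in the keeper the door cannot open.
- hinge_line (a point): Fixed point on the door's vertical hinge line, at roof height: cabinet x -75, y -140 mm; axes as the cabinet's.
- door_grip (a point): Point on the door's upper edge, on its back face, 253 mm from the hinge line, 27 mm from the free edge (cabinet x -75, y +113 mm when shut). The door is 280 mm wide, 20 mm thick; its edge is 282 mm above the counter, 32 mm above the roof, so fingers fit behind it from above; the roof behind this point is bare for 60 mm.
- pill_pot: White ceramic pill pot with lid, 58 mm across, 55 mm high, standing on the roof at its rear hinge-side corner. Origin: centre of its underside.
- tin: Round flat aluminium tin, 62 mm across, 28 mm high, standing on the roof at its rear free-side corner. Origin: centre of its underside.
- pill_tower: Pill tower of three tiers, 57 mm across, 84 mm high, on the grey shelf inside the cabinet, hidden until the door is open. Origin: centre of its underside.
- drop_holder: White plastic holder with two eye-drop bottles, 50 x 70 mm, 75 mm high, on the grey shelf inside. Origin: centre of its underside.
- magnifier: Magnifying glass with steel frame lying on the counter, lens 84 mm, 187 mm long with its handle. Origin: under the centre of the lens; handle along +x.
- beaker: White ceramic beaker with a toothbrush, 74 mm across, 100 mm high, on the counter. Origin: centre of its underside.
- soap_pump: White ceramic pump dispenser, 68 mm across, 180 mm high, on the counter. Origin: centre of its underside.
There are look-alikes about, which are no part of the job. Of the things that look like the pill_pot, the smallest one is meant.

How it is judged:
By the outcome, as a careful person would: the job done as asked, in the order asked, and still so for the second after the job is handed in, with the robot touching nothing.
It also fails if it takes over 67 s, if anything falls off the work surface, if the arm or the gripper's body presses on something with over 40 N, if the wrist force passes 120 N, or if a joint passes its speed limit or range.

ROBOT

A 7-joint arm with a two-finger parallel gripper is mounted at the origin on the work surface. World frame = base frame: x ahead of the robot, y to its left, z up, the work surface at z = 0. Lengths are in m, angles in rad, forces in N, time in s.
With the tool pointing down it reaches from about 0.4 to 0.875 m from the base axis. Payload 19.3 kg.
Tool frame: the origin (TCP) lies at the very end of the fingers, on their centre line; the grasp point (between the pads) lies 19 mm behind it; y points along the fingers, x is the direction in which the jaws open and shut, and the axes are right-handed (so a half turn about y gives the same grasp; the last joint's range is limited). The gripper opens to 85 mm and grips with 20 to 120 N. Pads are 22 mm wide; open, the fingers measure 114 mm over their backs; the gripper's body (76 mm by 85 mm) begins 54 mm behind the grasp point. The pads swing forward as they close: fully open they stand 13 mm farther back than shut.
Start: joints at [1.099, 0.521, -0.036, 1.599, 0.021, 1.021, -0.113], TCP at [0.244, -0.575, 0.231] pointing down, gripper open.
Joint ranges: [-2.91, 2.91], [-0.3, 2.13], [-1.5, 1.42], [0.17, 2.43], [-1.26, 4.41], [0.16, 1.93], [-2.52, 2.52]. Speed limits (rad/s): [1.89, 1.89, 2.39, 2.39, 3.01, 3.01, 3.01].

INTERFACE

Orientations are given as [roll, pitch, yaw] about the fixed x, y, z axes, in that order (R = Rz(yaw) Ry(pitch) Rx(roll)).
In Python, from workcell import bot gives the robot as it stands. The module is installed in compiled form; this text tells all that it offers.
- The arm moves only by the shell command python3 -m crank 'ROWS' [FORCE]. ROWS is JSON, a list of rows, each an object of numbers: "hand": the closure, from 0 (fully open) to 1 (shut); "dx", "dy", "dz": the shift along the tool's x, y, z in mm; "yaw": the turn about the tool's y in rad. In form: [{"hand": .., "dx": .., "dy": .., "dz": .., "yaw": ..}, ...]. A call has 1 to 12 rows; each row is the pose to reach, as a shift and turn from the pose commanded when the call began, along the tool's axes at that moment; what a row does not reach only later rows make up. A row lasts 1/12 s, in which the tool goes at most 41.7 mm and 7.16 degrees, less where a joint would pass 70% of its speed; a pose out of reach is approached as far as the arm can. A call with a gripper value outside its range is refused whole. The fingers move at their own pace and stop on an object; FORCE is the grip in N (left out, the last holds). Time passes only in rows, so rows that repeat a pose let the fingers close. It gives the time, the measured TCP pose, the force and the opening at its end, in the units of the state.
- bot.observe(): the state, without advancing time (a new reading comes with each control period).
- bot.grab_frame(name): name is "side" or "top"; returns the picture (420x560x3 uint8, red, green, blue); there is no depth.
- bot.camera_info(name): a dict with "fx", "fy", "cx", "cy" (pixels), "rvec" (rotation vector, rad) and "tvec" (3), from world to camera coordinates, as OpenCV has them. Camera axes: x right, y down, z forward; pixel columns grow to the right and rows downward; lengths in m; the calibration is good to about 2 mm. A picture is of the moment at which its call begins. camera_info takes no time and is no camera call.
- bot.job_done(): hands the job in, once; it reports no verdict.
The state is a dict: "clock": time; "qpos": joint angles; "qd": joint speeds; "joint_efforts": joint torques, N m; "position": TCP position; "tool_rot": TCP orientation; "force": force on the tool from outside, world axes, zero at the start; "moment": the same for the moment, N m; "grip_width": finger opening in m.
Only numpy, scipy, OpenCV 4.12 (cv2) and the standard library are available. Lean on these libraries where they do the work, as an engineer would, in place of code of your own. Each camera call takes 0.05 s, during which the arm holds its last target.

## Working session

There is one attempt and no reset: what is moved stays moved. The work goes in short steps, Python scripts to look and compute and a shell command to move; the robot and the scene stay as the last step left them, time stands still between calls to the robot, and variables do not carry over. Pictures are saved under pics/ and viewed, and the job is handed in when it is done.

```bash
mkdir -p pics
python3 - <<'E'
from workcell import bot
import cv2
for n in("side","top"):
    f=bot.grab_frame(n); cv2.imwrite(f"pics/{n}0.png",f[...,::-1]); print(n,bot.camera_info(n))
s=bot.observe();print(s)
E
```

```text
side {'fx': 466.2310073655953, 'fy': 466.2310073655953, 'cx': 280.09627746111255, 'cy': 200.09642968363087, 'rvec': array([ 0.413114  , -2.64849665,  1.3512826 ]), 'tvec': array([0.47024999, 0.21686144, 1.39879296])}
top {'fx': 425.7580215079127, 'fy': 425.7580215079127, 'cx': 280.41124169311644, 'cy': 206.91754653386866, 'rvec': array([ 2.09391131, -2.1005322 ,  0.23686326]), 'tvec': array([0.05026322, 0.53849033, 1.30571297])}
{'clock': 0.1, 'qpos': array([ 1.09880669,  0.52195234, -0.03628579,  1.59990676,  0.02118911,
        1.02111618, -0.11283101]), 'qd': array([ 0.00045237, -0.00184837,  0.00059104, -0.00160222, -0.0006301 ,
       -0.00086256,  0.00057843]), 'joint_efforts': array([ 3.99363198e-03, -9.28488207e+01,  1.98426291e+00, -3.70538092e+01,
        1.81726960e-02,  5.33065162e-03,  2.14893021e-04]), 'position': array([ 0.24425534, -0.57498565,  0.23080088]), 'tool_rot': array([-1.57087706e+00,  9.94865008e-04, -1.16909132e+00]), 'force': array([0.02584358, 1.04088796, 0.18522529]), 'moment': array([-0.03886776,  0.01975273, -0.05780964]), 'grip_width': 0.08530974860695885}
```

View pics/side0.png

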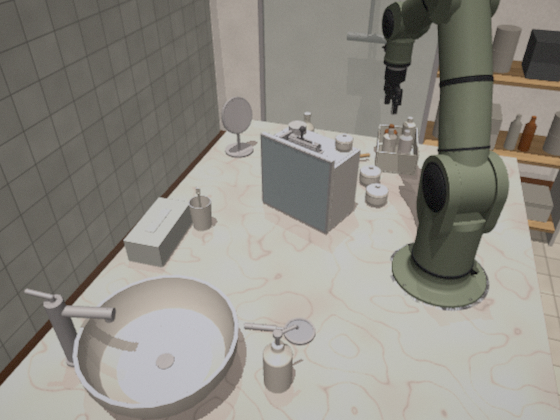

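View pics/top0.png

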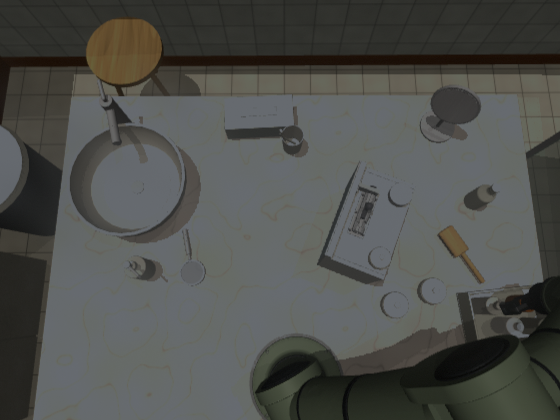

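Run:
```python
import cv2
f=cv2.imread("pics/top0.png")[150:290,310:430]
a=cv2.resize(f,None,fx=4.2,fy=4.2,interpolation=cv2.INTER_CUBIC)
cv2.imwrite("pics/tz.png",cv2.convertScaleAbs(a,alpha=1.5))
f=cv2.imread("pics/side0.png")[100:240,240:400]
cv2.imwrite("pics/sz.png",cv2.resize(f,None,fx=4.2,fy=4.2,interpolation=cv2.INTER_CUBIC))
```

```text
(no output)
```

View pics/tz.png

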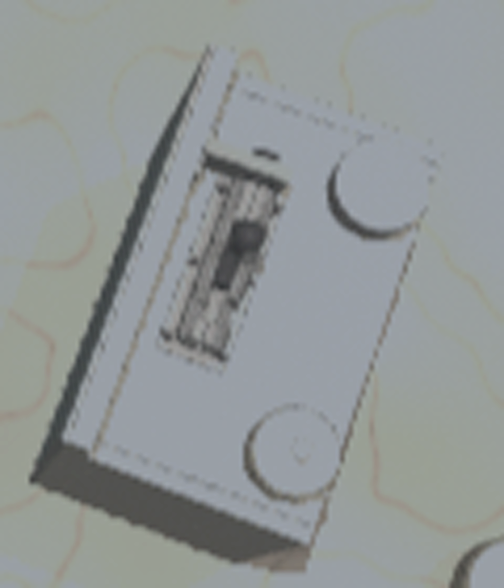

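View pics/sz.png

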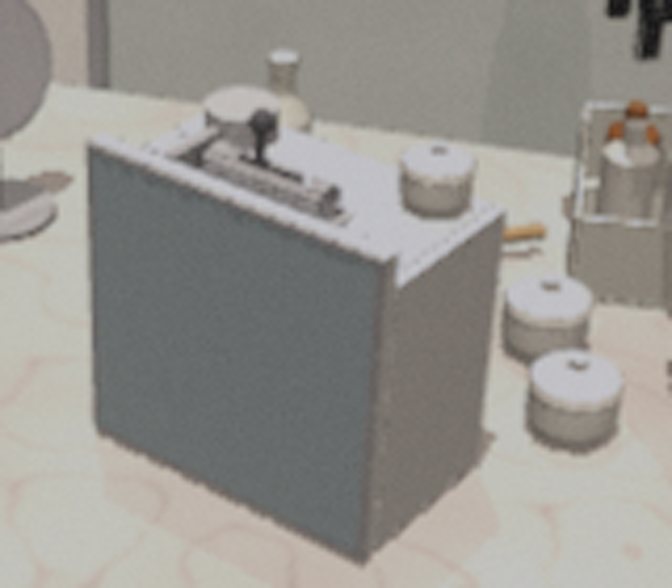

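```bash
cat > h.py <<'E'
import numpy as np,cv2
from workcell import bot
from scipy.optimize import least_squares
def cam(n):
    c=bot.camera_info(n);R=cv2.Rodrigues(np.array(c["rvec"]))[0];t=np.array(c["tvec"])
    K=np.array([[c["fx"],0,c["cx"]],[0,c["fy"],c["cy"]],[0,0,1]]);return K,R,t
def proj(n,P):
    K,R,t=cam(n);p=(np.atleast_2d(P)@R.T+t)@K.T;return p[:,:2]/p[:,2:]
def ray(n,uv):
    K,R,t=cam(n);return -R.T@t,R.T@np.linalg.inv(K)@np.array([*uv,1.])
def onz(n,uv,z):
    o,d=ray(n,uv);return o+d*(z-o[2])/d[2]
def tri(a,b):
    A=[];B=[]
    for n,uv in(("top",a),("side",b)):
        o,d=ray(n,uv);d/=np.linalg.norm(d);M=np.eye(3)-np.outer(d,d);A.append(M);B.append(M@o)
    return np.linalg.lstsq(np.vstack(A),np.hstack(B),rcond=None)[0]
def uz(u,v,x0,y0,s=4.2): return np.array([(u+.5)/s-.5+x0,(v+.5)/s-.5+y0])
def cab2w(p,c):
    p=np.atleast_2d(p)*1.;x,y,t=p[:,0],p[:,1],c[2]
    return np.c_[c[0]+x*np.cos(t)-y*np.sin(t),c[1]+x*np.sin(t)+y*np.cos(t),p[:,2]]
E
python3 - <<'E'
from h import *
T=lambda u,v:uz(u,v,310,150); S=lambda u,v:uz(u,v,240,100)
obs=[("top",T(210,45),(-.095,.14,.282)),("top",T(65,443),(-.095,-.14,.282)),("top",T(440,150),(.075,.14,.25)),("top",T(308,545),(.075,-.14,.25)),
("side",S(90,142),(-.095,.14,.282)),("side",S(388,265),(-.095,-.14,.282)),("side",S(503,210),(.075,-.14,.25)),("side",S(362,562),(-.095,-.14,0.005)),("side",S(97,430),(-.095,.14,0.005))]
f=lambda c:np.hstack([proj(n,cab2w(p,c))[0]-uv for n,uv,p in obs])
r=least_squares(f,[.5,-.1,-1.7]);print(r.x,np.round(r.fun.reshape(-1,2),1))
c=r.x
print("ball tri",tri(T(246,235),S(263,125)),"model",cab2w([-.035,.02,.3145],c))
print(onz("top",T(246,235),.3145))
for k,p in dict(notch=(-.035,-.022,.2685),hinge=(-.075,-.14,.282),grip=(-.075,.113,.282),ballfin=(-.035,-.022,.3145)).items(): print(k,cab2w(p,c))
print("pot",onz("top",T(295,450),.305),onz("top",T(385,187),.278))
R0=bot.observe()
from scipy.spatial.transform import Rotation as Ro
print(Ro.from_euler('xyz',R0['tool_rot']).as_matrix().round(3))
E
```

```text
[ 0.45216083 -0.20683048 -1.94732797] [[-0.3  0.2]
 [-0.7  0.2]
 [ 0.7  0.1]
 [ 0.6  0.7]
 [-1.2 -0. ]
 [-0.7 -0.9]
 [ 1.1 -0.6]
 [ 0.   0.5]
 [-1.   0.1]]
ball tri [ 0.48056807 -0.18183758  0.31282118] model [[ 0.48362915 -0.18163633  0.3145    ]]
[ 0.48230885 -0.18126592  0.3145    ]
notch [[ 0.44457143 -0.16619305  0.2685    ]]
hinge [[ 0.34954575 -0.08560694  0.282     ]]
grip [[ 0.58482197 -0.17863436  0.282     ]]
ballfin [[ 0.44457143 -0.16619305  0.3145    ]]
pot [ 0.3500624  -0.20634679  0.305     ] [ 0.52241001 -0.27989534  0.278     ]
[[ 0.391 -0.     0.92 ]
 [-0.92   0.001  0.391]
 [-0.001 -1.    -0.   ]]
```

```bash
python3 -m crank '[{"hand":0.4,"dx":0,"dy":-40,"dz":0,"yaw":0},{"hand":0.4,"dx":0,"dy":-80,"dz":0,"yaw":0},{"hand":0.4,"dx":0,"dy":-120,"dz":0,"yaw":0},{"hand":0.4,"dx":-20,"dy":-150,"dz":30,"yaw":-0.1},{"hand":0.4,"dx":-45,"dy":-150,"dz":60,"yaw":-0.2},{"hand":0.4,"dx":-67,"dy":-150,"dz":93,"yaw":-0.3},{"hand":0.4,"dx":-90,"dy":-150,"dz":125,"yaw":-0.4},{"hand":0.4,"dx":-112,"dy":-150,"dz":155,"yaw":-0.5},{"hand":0.4,"dx":-134,"dy":-150,"dz":186,"yaw":-0.6},{"hand":0.4,"dx":-157,"dy":-150,"dz":218,"yaw":-0.7},{"hand":0.4,"dx":-180,"dy":-150,"dz":250,"yaw":-0.7925},{"hand":0.4,"dx":-200,"dy":-150,"dz":277,"yaw":-0.7925}]'
cat >> h.py <<'E'
from scipy.spatial.transform import Rotation as Ro
C=np.array([.45216,-.20683,-1.94733])
def delta(w):
    s=bot.observe();R=Ro.from_euler('xyz',s['tool_rot']).as_matrix()
    return (R.T@(np.array(w)-s['position'])*1000).round(1)
def st():
    s=bot.observe();R=Ro.from_euler('xyz',s['tool_rot']).as_matrix()
    print(round(s['clock'],2),s['position'].round(4),"ang",np.arctan2(R[1,0],R[0,0]).round(4),"yDown",R[2,1].round(4),"F",s['force'].round(1),"w",round(s['grip_width'],4),"q",s['qpos'].round(2))
E
python3 -c "
from h import *
st();print(delta((.4825,-.1815,.39)))"
```

```text
clock: 1.1
position: [0.422, -0.2803, 0.3813]
tool_rot: [-1.571, 0.0, -0.369]
force: [-0.2, -0.4, -0.1]
grip_width: 0.051
1.1 [ 0.422  -0.2803  0.3813] ang -0.369 yDown -1.0 F [-0.2 -0.4 -0.1] w 0.051 q [ 0.75  0.21 -0.34  1.68  0.07  1.27  0.03]
[ 20.8  -8.7 114. ]
```

```bash
python3 -m crank '[{"hand":0.4,"dx":7,"dy":0,"dz":38,"yaw":-0.008},{"hand":0.4,"dx":14,"dy":0,"dz":76,"yaw":-0.008},{"hand":0.4,"dx":21,"dy":0,"dz":114,"yaw":-0.008},{"hand":0.4,"dx":21,"dy":0,"dz":114,"yaw":-0.008},{"hand":0.4,"dx":21,"dy":0,"dz":114,"yaw":-0.008}]'
python3 - <<'E'
from h import *
st();print(delta((.4825,-.1815,.2955)))
for n in("side","top"):
    f=bot.grab_frame(n)[...,::-1]; cv2.imwrite(f"pics/{n}1.png",f)
    x0,y0=(310,150) if n=="top" else (240,60)
    cv2.imwrite(f"pics/{n}1z.png",cv2.resize(f[y0:y0+140,x0:x0+140],None,fx=4.2,fy=4.2,interpolation=cv2.INTER_CUBIC))
E
```

```text
clock: 1.52
position: [0.4833, -0.1826, 0.381]
tool_rot: [-1.57, 0.001, -0.365]
force: [-0.8, -1.3, 0.9]
grip_width: 0.0515
1.52 [ 0.4833 -0.1826  0.381 ] ang -0.3647 yDown -1.0 F [-0.8 -1.3  0.9] w 0.0515 q [ 0.58  0.24 -0.41  1.65  0.1   1.27 -0.21]
[-1.1 85.5  0.7]
```

View pics/side1z.png

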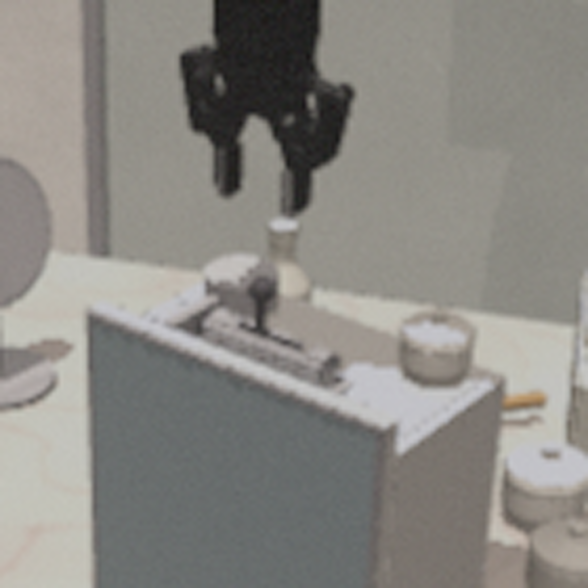

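View pics/top1z.png

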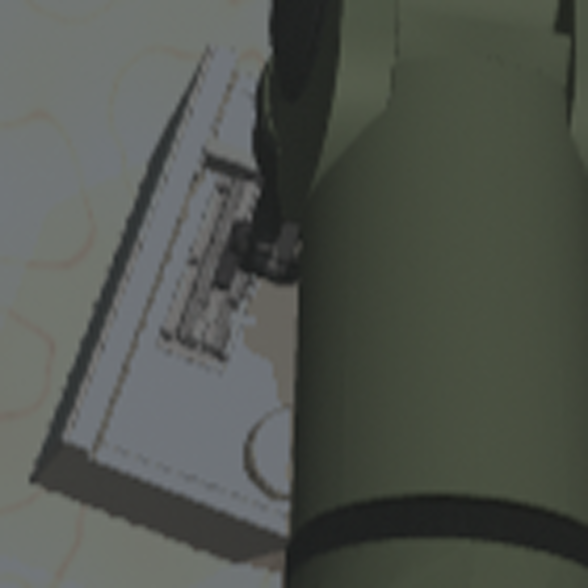

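```bash
python3 -m crank '[{"hand":0.4,"dx":0,"dy":30,"dz":0.7,"yaw":0.012},{"hand":0.4,"dx":-1,"dy":60,"dz":0.7,"yaw":0.012},{"hand":0.4,"dx":-1,"dy":84,"dz":0.7,"yaw":0.012},{"hand":0.4,"dx":-1,"dy":84,"dz":0.7,"yaw":0.012},{"hand":0.6,"dx":-1,"dy":84,"dz":0.7,"yaw":0.012},{"hand":0.9,"dx":-1,"dy":84,"dz":0.7,"yaw":0.012},{"hand":0.9,"dx":-1,"dy":84,"dz":0.7,"yaw":0.012},{"hand":0.9,"dx":-1,"dy":84,"dz":0.7,"yaw":0.012},{"hand":0.9,"dx":-1,"dy":84,"dz":0.7,"yaw":0.012}]' 25
python3 - <<'E'
from h import *
st();print(delta((.4825,-.1815,.2955)))
f=bot.grab_frame("side")[...,::-1]; cv2.imwrite(f"pics/s2.png",f)
cv2.imwrite(f"pics/s2z.png",cv2.resize(f[60:200,240:380],None,fx=4.2,fy=4.2,interpolation=cv2.INTER_CUBIC))
E
```

```text
clock: 2.37
position: [0.4825, -0.184, 0.299]
tool_rot: [-1.571, -0.003, -0.381]
force: [-1.6, 0.2, 6.9]
grip_width: 0.018
2.37 [ 0.4825 -0.184   0.299 ] ang -0.381 yDown -1.0 F [-1.6  0.2  6.9] w 0.018 q [ 0.57  0.3  -0.4   1.78  0.13  1.08 -0.26]
[-0.9  3.5  2.3]
```

View pics/s2z.png

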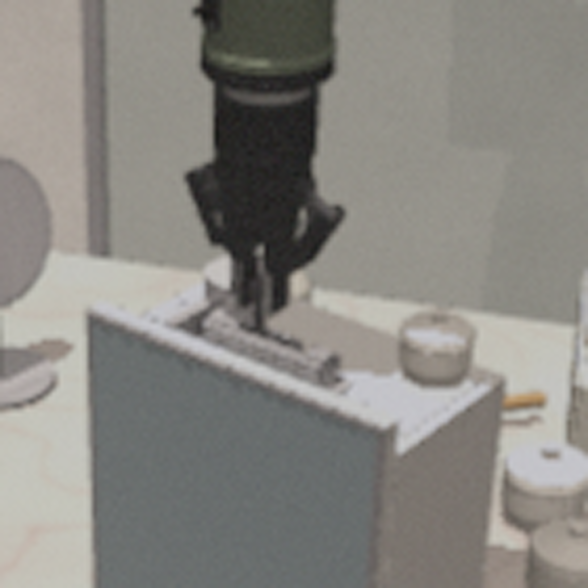

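```bash
python3 -m crank '[{"hand":0.6,"dx":0,"dy":0,"dz":0,"yaw":0},{"hand":0.6,"dx":0,"dy":3,"dz":1,"yaw":0},{"hand":0.6,"dx":0,"dy":5,"dz":1,"yaw":0},{"hand":0.6,"dx":0,"dy":5,"dz":1,"yaw":0},{"hand":0.9,"dx":0,"dy":5,"dz":1,"yaw":0},{"hand":0.9,"dx":0,"dy":5,"dz":1,"yaw":0},{"hand":0.9,"dx":0,"dy":5,"dz":1,"yaw":0},{"hand":0.9,"dx":0,"dy":5,"dz":1,"yaw":0}]' 25
python3 -c "
from h import *
st()"
```

```text
clock: 3.08
position: [0.4823, -0.1826, 0.2924]
tool_rot: [-1.571, -0.0, -0.381]
force: [-0.1, -0.2, 1.2]
grip_width: 0.0181
3.08 [ 0.4823 -0.1826  0.2924] ang -0.3805 yDown -1.0 F [-0.1 -0.2  1.2] w 0.0181 q [ 0.57  0.3  -0.4   1.79  0.13  1.07 -0.26]
```

```bash
python3 -m crank '[{"dx":-8},{"dx":-16},{"dx":-24},{"dx":-32},{"dx":-40},{"dx":-40},{"dx":-40}]'
python3 -c "
from h import *
st()"; python3 -m crank '[{"dx":-1.5},{"dx":-3},{"dx":-4},{"dx":-4},{"dx":-4}]'
python3 - <<'E'
from h import *
st()
f=bot.grab_frame("side")[...,::-1]; cv2.imwrite(f"pics/s3.png",f)
cv2.imwrite(f"pics/s3z.png",cv2.resize(f[60:200,240:380],None,fx=4.2,fy=4.2,interpolation=cv2.INTER_CUBIC))
E
```

```text
3.08 [ 0.4823 -0.1826  0.2924] ang -0.3805 yDown -1.0 F [-0.1 -0.2  1.2] w 0.0181 q [ 0.57  0.3  -0.4   1.79  0.13  1.07 -0.26]
3.08 [ 0.4823 -0.1826  0.2924] ang -0.3805 yDown -1.0 F [-0.1 -0.2  1.2] w 0.0181 q [ 0.57  0.3  -0.4   1.79  0.13  1.07 -0.26]$[0]: bad value
$[0]: bad value
```

View pics/s3z.png

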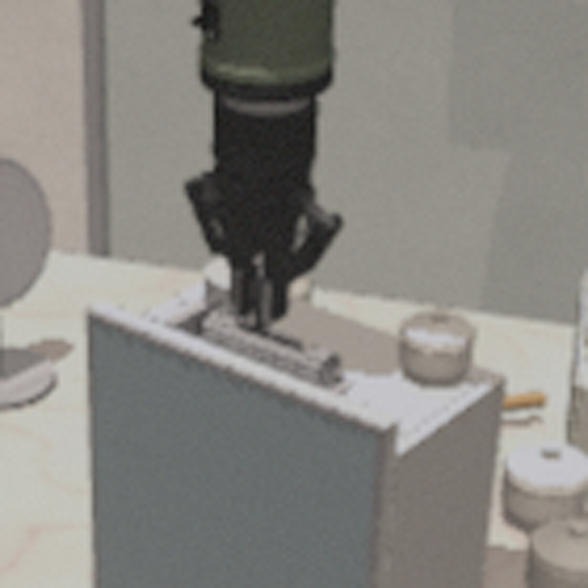

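All keys are needed in each row; nothing has moved yet.

```bash
python3 -m crank '[{"hand":0.9,"dx":-8,"dy":0,"dz":0,"yaw":0},{"hand":0.9,"dx":-16,"dy":0,"dz":0,"yaw":0},{"hand":0.9,"dx":-24,"dy":0,"dz":0,"yaw":0},{"hand":0.9,"dx":-32,"dy":0,"dz":0,"yaw":0},{"hand":0.9,"dx":-40,"dy":0,"dz":0,"yaw":0},{"hand":0.9,"dx":-40,"dy":0,"dz":0,"yaw":0},{"hand":0.9,"dx":-40,"dy":0,"dz":0,"yaw":0}]'
python3 - <<'E'
from h import *
st()
f=bot.grab_frame("side")[...,::-1]
cv2.imwrite(f"pics/s4z.png",cv2.resize(f[60:200,240:380],None,fx=4.2,fy=4.2,interpolation=cv2.INTER_CUBIC))
E
```

```text
clock: 3.72
position: [0.4453, -0.1678, 0.2927]
tool_rot: [-1.571, -0.002, -0.38]
force: [9.9, -2.7, -2.3]
grip_width: 0.0178
3.72 [ 0.4453 -0.1678  0.2927] ang -0.3805 yDown -1.0 F [ 9.9 -2.7 -2.3] w 0.0178 q [ 0.58  0.23 -0.41  1.89  0.11  1.04 -0.26]
```

View pics/s4z.png

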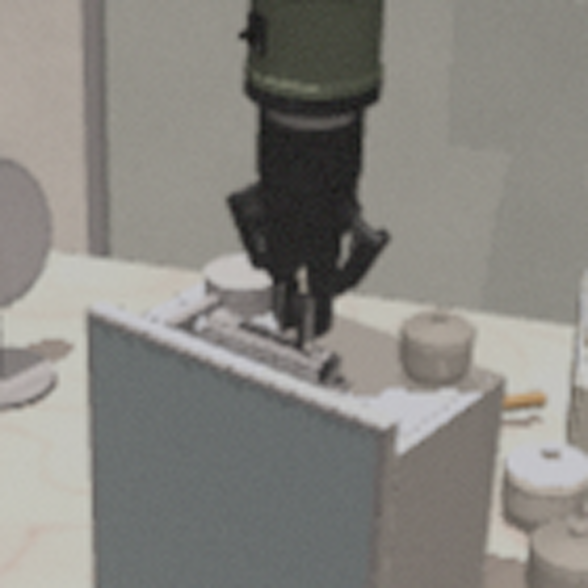

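```bash
python3 -m crank '[{"hand":0.9,"dx":-1,"dy":0,"dz":0,"yaw":0},{"hand":0.9,"dx":-2,"dy":0,"dz":0,"yaw":0},{"hand":0.9,"dx":-3,"dy":0,"dz":0,"yaw":0},{"hand":0.9,"dx":-4,"dy":0,"dz":0,"yaw":0},{"hand":0.9,"dx":-4,"dy":0,"dz":0,"yaw":0}]'
python3 - <<'E'
from h import *
st()
E
```

```text
clock: 4.18
position: [0.4441, -0.1672, 0.293]
tool_rot: [-1.57, -0.008, -0.381]
force: [29.6, -12.1, -14.0]
grip_width: 0.018
4.18 [ 0.4441 -0.1672  0.293 ] ang -0.3806 yDown -1.0 F [ 29.6 -12.1 -14. ] w 0.018 q [ 0.58  0.23 -0.41  1.89  0.11  1.03 -0.25]
```

```bash
python3 -m crank '[{"hand":0.9,"dx":1.5,"dy":0,"dz":0,"yaw":0},{"hand":0.9,"dx":2,"dy":0.5,"dz":-7,"yaw":0},{"hand":0.9,"dx":2,"dy":2,"dz":-13.5,"yaw":0},{"hand":0.9,"dx":2,"dy":4.5,"dz":-20,"yaw":0},{"hand":0.9,"dx":2,"dy":4.5,"dz":-20,"yaw":0}]'
python3 - <<'E'
from h import *
st()
E
```

```text
clock: 4.6
position: [0.4372, -0.1869, 0.2884]
tool_rot: [-1.57, -0.005, -0.382]
force: [16.8, -6.6, 0.4]
grip_width: 0.0177
4.6 [ 0.4372 -0.1869  0.2884] ang -0.3815 yDown -1.0 F [16.8 -6.6  0.4] w 0.0177 q [ 0.61  0.23 -0.4   1.9   0.11  1.03 -0.21]
```

```bash
python3 -m crank '[{"hand":0.9,"dx":0.5,"dy":3.5,"dz":-6,"yaw":0},{"hand":0.9,"dx":1,"dy":8,"dz":-11.5,"yaw":0},{"hand":0.9,"dx":1,"dy":13,"dz":-16,"yaw":0},{"hand":0.9,"dx":1,"dy":18.5,"dz":-20,"yaw":0},{"hand":0.9,"dx":1,"dy":25,"dz":-23,"yaw":0},{"hand":0.9,"dx":1,"dy":29,"dz":-24.5,"yaw":0},{"hand":0.9,"dx":1,"dy":31,"dz":-25,"yaw":0},{"hand":0.9,"dx":1,"dy":31,"dz":-25,"yaw":0}]'
python3 - <<'E'
from h import *
st()
f=bot.grab_frame("side")[...,::-1]
cv2.imwrite(f"pics/s5z.png",cv2.resize(f[60:200,240:380],None,fx=4.2,fy=4.2,interpolation=cv2.INTER_CUBIC))
E
```

```text
clock: 5.27
position: [0.4284, -0.2097, 0.2572]
tool_rot: [-1.571, -0.004, -0.381]
force: [11.9, -5.6, 1.3]
grip_width: 0.0179
5.27 [ 0.4284 -0.2097  0.2572] ang -0.3808 yDown -1.0 F [11.9 -5.6  1.3] w 0.0179 q [ 0.65  0.27 -0.38  1.93  0.12  0.96 -0.17]
```

View pics/s5z.png

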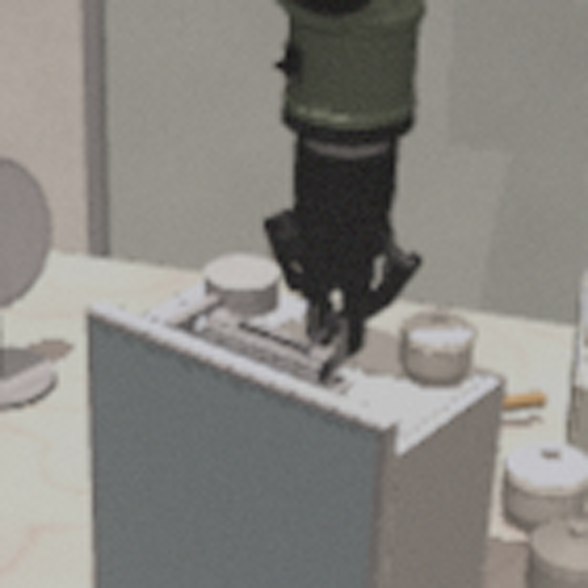

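```bash
python3 -m crank '[{"hand":0.6,"dx":0,"dy":0,"dz":0,"yaw":0},{"hand":0.6,"dx":0,"dy":0,"dz":0,"yaw":0},{"hand":0.6,"dx":0,"dy":0,"dz":0,"yaw":0},{"hand":0.6,"dx":0,"dy":-20,"dz":0,"yaw":0},{"hand":0.6,"dx":0,"dy":-50,"dz":0,"yaw":0},{"hand":1,"dx":0,"dy":-50,"dz":0,"yaw":0},{"hand":1,"dx":0,"dy":-50,"dz":0,"yaw":0},{"hand":1,"dx":0,"dy":-50,"dz":0,"yaw":0},{"hand":1,"dx":0,"dy":-50,"dz":0,"yaw":0}]' 20
python3 - <<'E'
from h import *
st()
f=bot.grab_frame("side")[...,::-1]
cv2.imwrite(f"pics/s6z.png",cv2.resize(f[60:200,240:380],None,fx=4.2,fy=4.2,interpolation=cv2.INTER_CUBIC))
E
```

```text
clock: 6.07
position: [0.4269, -0.209, 0.306]
tool_rot: [-1.571, 0.001, -0.381]
force: [0.1, 0.2, -0.6]
grip_width: 0.0001
6.07 [ 0.4269 -0.209   0.306 ] ang -0.3806 yDown -1.0 F [ 0.1  0.2 -0.6] w 0.0001 q [ 0.66  0.22 -0.39  1.87  0.09  1.08 -0.15]
```

View pics/s6z.png

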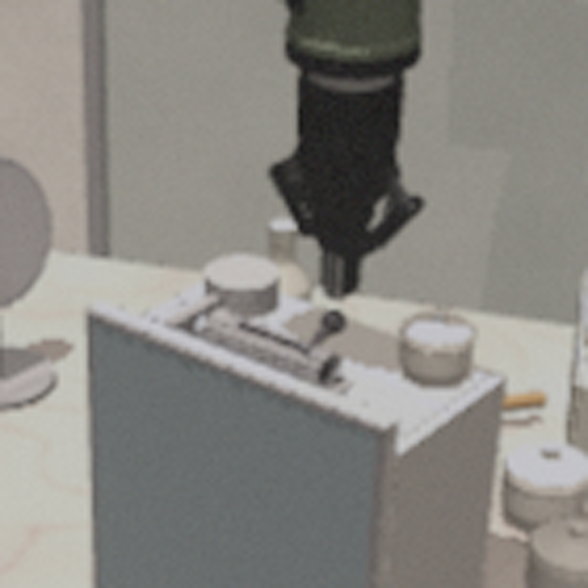

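```bash
python3 -m crank '[{"hand":1,"dx":1,"dy":10,"dz":0,"yaw":0},{"hand":1,"dx":1,"dy":16,"dz":0,"yaw":0},{"hand":1,"dx":1,"dy":19,"dz":0,"yaw":0},{"hand":1,"dx":1,"dy":21,"dz":0,"yaw":0},{"hand":1,"dx":1,"dy":22,"dz":0,"yaw":0},{"hand":1,"dx":1,"dy":23,"dz":0,"yaw":0}]'
python3 - <<'E'
from h import *
st()
E
python3 -m crank '[{"hand":1,"dx":0,"dy":1,"dz":0,"yaw":0},{"hand":1,"dx":0,"dy":2,"dz":0,"yaw":0},{"hand":1,"dx":0,"dy":2,"dz":0,"yaw":0}]'
python3 - <<'E'
from h import *
st()
E
```

```text
clock: 6.62
position: [0.4284, -0.2095, 0.2837]
tool_rot: [-1.571, 0.0, -0.381]
force: [-1.0, -0.0, 4.1]
grip_width: -0.0002
6.62 [ 0.4284 -0.2095  0.2837] ang -0.3805 yDown -1.0 F [-1.  -0.   4.1] w -0.0002 q [ 0.65  0.24 -0.39  1.9   0.11  1.02 -0.16]
clock: 6.87
position: [0.4289, -0.2099, 0.2827]
tool_rot: [-1.571, -0.002, -0.381]
force: [-2.9, -0.3, 15.0]
grip_width: 0.0001
6.87 [ 0.4289 -0.2099  0.2827] ang -0.3808 yDown -1.0 F [-2.9 -0.3 15. ] w 0.0001 q [ 0.65  0.24 -0.39  1.9   0.11  1.02 -0.16]
```

```bash
python3 -c "
from h import *
p=cab2w([-.085,.113,.38],C)[0];print(p,delta(p))"
```

```text
[ 0.58849819 -0.1693347   0.38      ] [133.3 -97.1  96.9]
```

```bash
python3 -m crank '[{"hand":1,"dx":0,"dy":-35,"dz":0,"yaw":0},{"hand":0.9,"dx":0,"dy":-70,"dz":0,"yaw":0.1},{"hand":0.8,"dx":10,"dy":-97,"dz":8,"yaw":0.2},{"hand":0.55,"dx":30,"dy":-97,"dz":22,"yaw":0.32},{"hand":0.55,"dx":50,"dy":-97,"dz":36,"yaw":0.44},{"hand":0.55,"dx":70,"dy":-97,"dz":51,"yaw":0.56},{"hand":0.55,"dx":90,"dy":-97,"dz":65,"yaw":0.68},{"hand":0.55,"dx":110,"dy":-97,"dz":80,"yaw":0.8},{"hand":0.55,"dx":133,"dy":-97,"dz":97,"yaw":0.92},{"hand":0.55,"dx":133,"dy":-97,"dz":97,"yaw":1.04},{"hand":0.55,"dx":133,"dy":-97,"dz":97,"yaw":1.16},{"hand":0.55,"dx":133,"dy":-97,"dz":97,"yaw":1.28}]'
python3 -m crank '[{"hand":0.55,"dx":0,"dy":0,"dz":0,"yaw":0.12},{"hand":0.55,"dx":0,"dy":0,"dz":0,"yaw":0.24},{"hand":0.55,"dx":0,"dy":0,"dz":0,"yaw":0.286},{"hand":0.55,"dx":0,"dy":0,"dz":0,"yaw":0.286}]'
python3 - <<'E'
from h import *
st(); print(delta(cab2w([-.085,.113,.38],C)[0]))
for n in("side","top"):
    f=bot.grab_frame(n)[...,::-1]
    x0,y0=(310,150) if n=="top" else (240,60)
    cv2.imwrite(f"pics/{n}7z.png",cv2.resize(f[y0:y0+140,x0:x0+140],None,fx=4.2,fy=4.2,interpolation=cv2.INTER_CUBIC))
ph=1.45
for ph in(1.2,1.35,1.45):
  b=cab2w([-.035+.046*np.sin(ph),-.022,.2685+.046*np.cos(ph)],C); print(ph,((proj("side",b)-[240,60])*4.2).round(0),((proj("top",b)-[310,150])*4.2).round(0))
E
```

```text
clock: 7.87
position: [0.5883, -0.1685, 0.3784]
tool_rot: [-1.571, 0.0, -1.666]
force: [-0.5, -0.5, -0.2]
grip_width: 0.0383
clock: 8.2
position: [0.588, -0.1687, 0.3788]
tool_rot: [-1.571, 0.0, -1.949]
force: [-0.5, 0.4, -0.7]
grip_width: 0.0386
8.2 [ 0.588  -0.1687  0.3788] ang -1.9488 yDown -1.0 F [-0.5  0.4 -0.7] w 0.0386 q [ 0.29  0.39 -0.16  1.42  0.06  1.33 -1.82]
[ 0.4 -1.2  0.7]
1.2 [[332. 319.]] [[279. 327.]]
1.35 [[333. 326.]] [[280. 330.]]
1.45 [[333. 330.]] [[279. 332.]]
```

View pics/side7z.png

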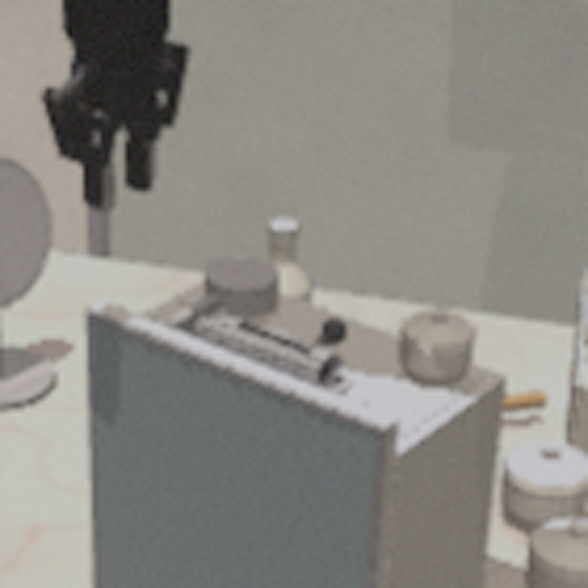

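View pics/top7z.png

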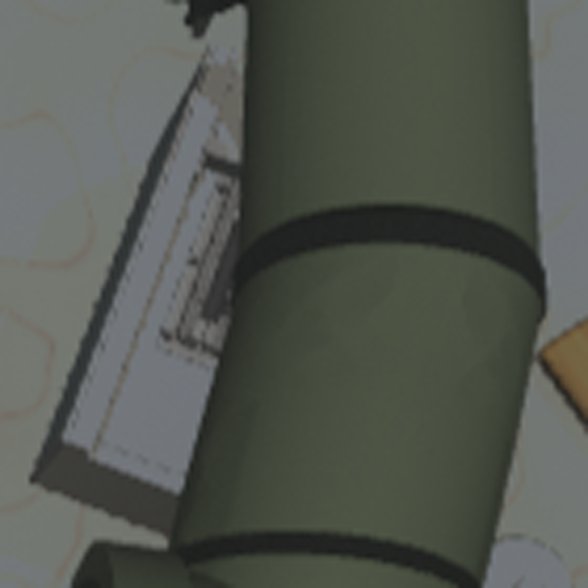

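```bash
python3 -m crank '[{"hand":0.55,"dx":0,"dy":35,"dz":0,"yaw":0},{"hand":0.55,"dx":0,"dy":70,"dz":0,"yaw":0},{"hand":0.55,"dx":0,"dy":85,"dz":0,"yaw":0},{"hand":0.55,"dx":0,"dy":95,"dz":0,"yaw":0},{"hand":0.55,"dx":0,"dy":105,"dz":0,"yaw":0},{"hand":0.55,"dx":0,"dy":115,"dz":0,"yaw":0},{"hand":0.55,"dx":0,"dy":115,"dz":0,"yaw":0}]'
python3 - <<'E'
from h import *
st(); print(delta(cab2w([-.085,.113,.38],C)[0]))
f=bot.grab_frame("side")[...,::-1]
cv2.imwrite(f"pics/s8z.png",cv2.resize(f[60:200,240:380],None,fx=4.2,fy=4.2,interpolation=cv2.INTER_CUBIC))
E
```

```text
clock: 8.88
position: [0.5876, -0.1688, 0.2626]
tool_rot: [-1.572, -0.0, -1.946]
force: [-0.3, 0.3, -0.2]
grip_width: 0.0384
8.88 [ 0.5876 -0.1688  0.2626] ang -1.9461 yDown -1.0 F [-0.3  0.3 -0.2] w 0.0384 q [ 0.29  0.47 -0.16  1.6   0.08  1.08 -1.83]
[   0.2 -117.4    0.8]
```

View pics/s8z.png

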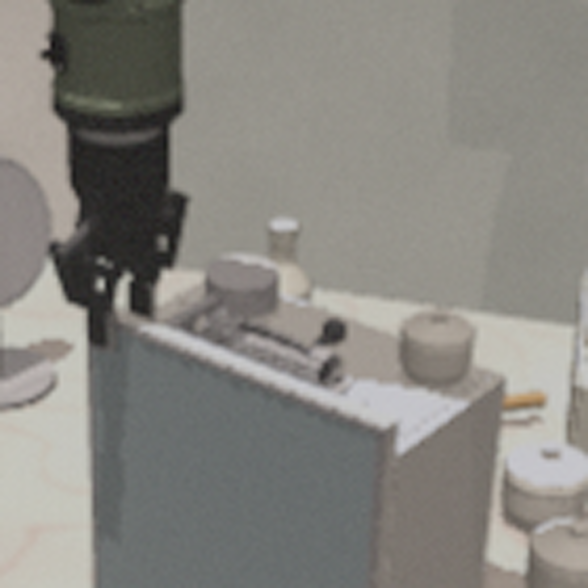

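```bash
python3 -m crank '[{"hand":0.55,"dx":-17.5,"dy":0,"dz":-1.5,"yaw":-0.07},{"hand":0.55,"dx":-35,"dy":0,"dz":-4,"yaw":-0.14},{"hand":0.55,"dx":-52.5,"dy":0,"dz":-7.5,"yaw":-0.21},{"hand":0.55,"dx":-69.5,"dy":0,"dz":-12.5,"yaw":-0.28},{"hand":0.55,"dx":-86,"dy":0,"dz":-19,"yaw":-0.35},{"hand":0.55,"dx":-102.5,"dy":0,"dz":-26,"yaw":-0.42},{"hand":0.55,"dx":-118,"dy":0,"dz":-34.5,"yaw":-0.49},{"hand":0.55,"dx":-118,"dy":0,"dz":-34.5,"yaw":-0.49}]'
python3 - <<'E'
from h import *
st()
f=bot.grab_frame("side")[...,::-1]
cv2.imwrite(f"pics/s9.png",f)
E
```

```text
clock: 9.6
position: [0.5994, -0.0429, 0.265]
tool_rot: [-1.569, 0.001, -1.448]
force: [-0.0, 1.8, 0.1]
grip_width: 0.0385
9.6 [ 0.5994 -0.0429  0.265 ] ang -1.4485 yDown -1.0 F [-0.   1.8  0.1] w 0.0385 q [ 0.18  0.46 -0.3   1.62  0.15  1.08 -1.61]
```

View pics/s9.png

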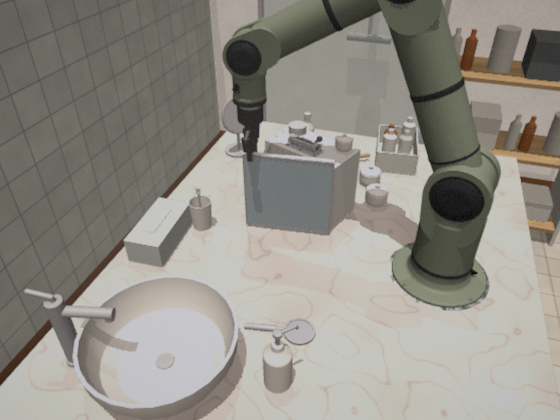

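```bash
python3 -m crank '[{"hand":0.55,"dx":-17.5,"dy":0,"dz":-1.5,"yaw":-0.07},{"hand":0.55,"dx":-35,"dy":0,"dz":-4,"yaw":-0.14},{"hand":0.55,"dx":-52.5,"dy":0,"dz":-7.5,"yaw":-0.21},{"hand":0.55,"dx":-69.5,"dy":0,"dz":-12.5,"yaw":-0.28},{"hand":0.55,"dx":-86,"dy":0,"dz":-19,"yaw":-0.35},{"hand":0.55,"dx":-102.5,"dy":0,"dz":-26,"yaw":-0.42},{"hand":0.55,"dx":-118,"dy":0,"dz":-34.5,"yaw":-0.49},{"hand":0.55,"dx":-133,"dy":0,"dz":-44,"yaw":-0.56},{"hand":0.55,"dx":-147,"dy":0,"dz":-54.5,"yaw":-0.63},{"hand":0.55,"dx":-160.5,"dy":0,"dz":-66,"yaw":-0.7},{"hand":0.55,"dx":-160.5,"dy":0,"dz":-66,"yaw":-0.7}]'
python3 - <<'E'
from h import *
s=bot.observe();st()
H=cab2w([-.075,-.14,0],C)[0];d=s['position']-H;print(np.hypot(d[0],d[1]),np.arctan2(d[1],d[0])+.3765)
f=bot.grab_frame("side")[...,::-1]
cv2.imwrite(f"pics/s10.png",f)
E
```

```text
clock: 10.57
position: [0.5141, 0.1069, 0.2647]
tool_rot: [-1.57, -0.0, -0.752]
force: [0.2, 0.7, 0.2]
grip_width: 0.0387
10.57 [0.5141 0.1069 0.2647] ang -0.7519 yDown -1.0 F [0.2 0.7 0.2] w 0.0387 q [ 0.08  0.36 -0.52  1.8   0.21  1.03 -1.27]
0.25324439919225805 1.2398225213290426
```

View pics/s10.png

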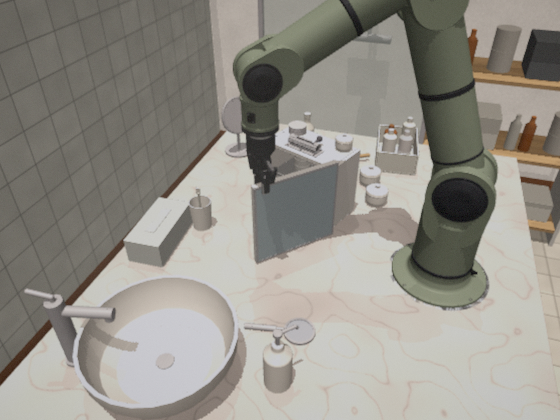

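```bash
python3 -m crank '[{"hand":0.55,"dx":-17.5,"dy":0,"dz":-1.5,"yaw":-0.07},{"hand":0.55,"dx":-35,"dy":0,"dz":-4,"yaw":-0.14},{"hand":0.55,"dx":-52.5,"dy":0,"dz":-7.5,"yaw":-0.21},{"hand":0.55,"dx":-69.5,"dy":0,"dz":-12.5,"yaw":-0.28},{"hand":0.55,"dx":-86,"dy":0,"dz":-19,"yaw":-0.35},{"hand":0.55,"dx":-98,"dy":0,"dz":-24,"yaw":-0.4},{"hand":0.55,"dx":-98,"dy":0,"dz":-24,"yaw":-0.4},{"hand":0.55,"dx":-98,"dy":0,"dz":-24,"yaw":-0.4}]'
python3 -m crank '[{"hand":0.55,"dx":0,"dy":-35,"dz":0,"yaw":0},{"hand":0.55,"dx":0,"dy":-70,"dz":0,"yaw":0},{"hand":0.55,"dx":0,"dy":-105,"dz":0,"yaw":0},{"hand":0.55,"dx":0,"dy":-130,"dz":0,"yaw":0},{"hand":0.55,"dx":0,"dy":-130,"dz":0,"yaw":0}]'
python3 - <<'E'
from h import *
st()
for n in("side","top"):
    f=bot.grab_frame(n)[...,::-1]
    cv2.imwrite(f"pics/{n}11.png",f)
E
```

```text
clock: 11.28
position: [0.4286, 0.1546, 0.2643]
tool_rot: [-1.57, -0.001, -0.361]
force: [0.5, -0.7, 0.2]
grip_width: 0.0381
clock: 11.7
position: [0.43, 0.1553, 0.3986]
tool_rot: [-1.566, -0.005, -0.361]
force: [0.4, -1.0, 0.4]
grip_width: 0.0384
11.7 [0.43   0.1553 0.3986] ang -0.3613 yDown -1.0 F [ 0.4 -1.   0.4] w 0.0384 q [ 0.12  0.13 -0.66  1.75  0.09  1.28 -0.93]
```

View pics/side11.png

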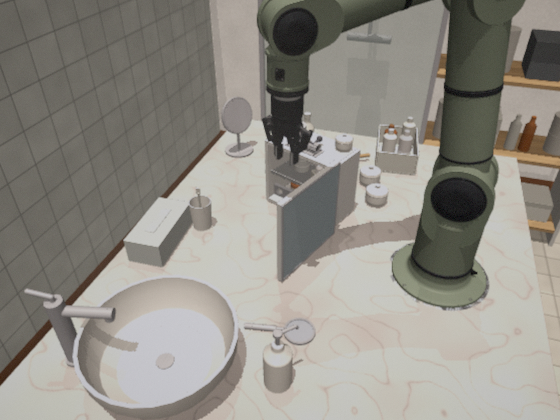

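View pics/top11.png

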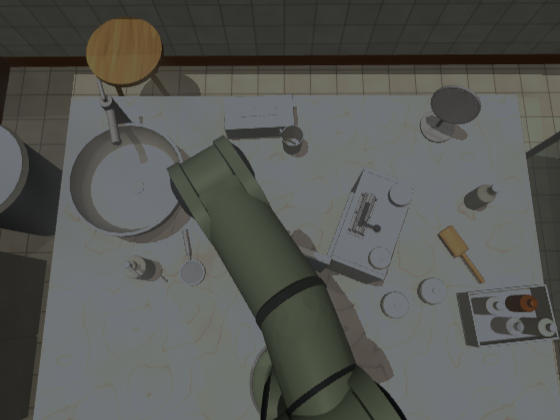

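```bash
python3 -m crank '[{"hand":0.55,"dx":0,"dy":-30,"dz":0,"yaw":0},{"hand":0.55,"dx":30,"dy":-50,"dz":0,"yaw":0},{"hand":0.55,"dx":65,"dy":-50,"dz":0,"yaw":0},{"hand":0.55,"dx":100,"dy":-50,"dz":0,"yaw":0},{"hand":0.55,"dx":100,"dy":-50,"dz":0,"yaw":0},{"hand":0.55,"dx":100,"dy":-50,"dz":0,"yaw":0}]'
python3 - <<'E'
from h import *
st()
for n,x0,y0 in(("side",250,120),("top",240,150)):
    f=bot.grab_frame(n)[...,::-1]; cv2.imwrite(f"pics/{n}12.png",f)
    cv2.imwrite(f"pics/{n}12z.png",cv2.resize(f[y0:y0+140,x0:x0+180],None,fx=4.2,fy=4.2,interpolation=cv2.INTER_CUBIC))
    for th in(1.4,1.5,1.57,1.65):
        a=lambda px,py,z:cab2w([-.075+px*np.cos(th)-py*np.sin(th),-.14+px*np.sin(th)+py*np.cos(th),z],C)[0]
        print(n,th,((proj(n,[a(-.02,.28,.282),a(0,.28,.282),a(-.02,.28,.0),a(-.02,0,.282)])-[x0,y0])*4.2).round(0).tolist())
E
```

```text
clock: 12.3
position: [0.5226, 0.119, 0.4415]
tool_rot: [-1.572, 0.003, -0.36]
force: [-0.9, -0.5, -0.5]
grip_width: 0.0384
12.3 [0.5226 0.119  0.4415] ang -0.3604 yDown -1.0 F [-0.9 -0.5 -0.5] w 0.0384 q [ 0.14  0.27 -0.61  1.48  0.15  1.44 -0.84]
side 1.4 [[70.0, 328.0], [50.0, 314.0], [77.0, 650.0], [378.0, 175.0]]
side 1.5 [[103.0, 346.0], [80.0, 333.0], [106.0, 670.0], [380.0, 174.0]]
side 1.57 [[129.0, 357.0], [104.0, 345.0], [128.0, 682.0], [381.0, 173.0]]
side 1.65 [[160.0, 369.0], [133.0, 358.0], [156.0, 695.0], [382.0, 173.0]]
top 1.4 [[-13.0, 253.0], [4.0, 227.0], [25.0, 332.0], [369.0, 482.0]]
top 1.5 [[-32.0, 293.0], [-18.0, 265.0], [9.0, 364.0], [371.0, 483.0]]
top 1.57 [[-43.0, 322.0], [-31.0, 293.0], [1.0, 387.0], [374.0, 484.0]]
top 1.65 [[-53.0, 355.0], [-43.0, 326.0], [-7.0, 415.0], [376.0, 485.0]]
```

View pics/side12z.png

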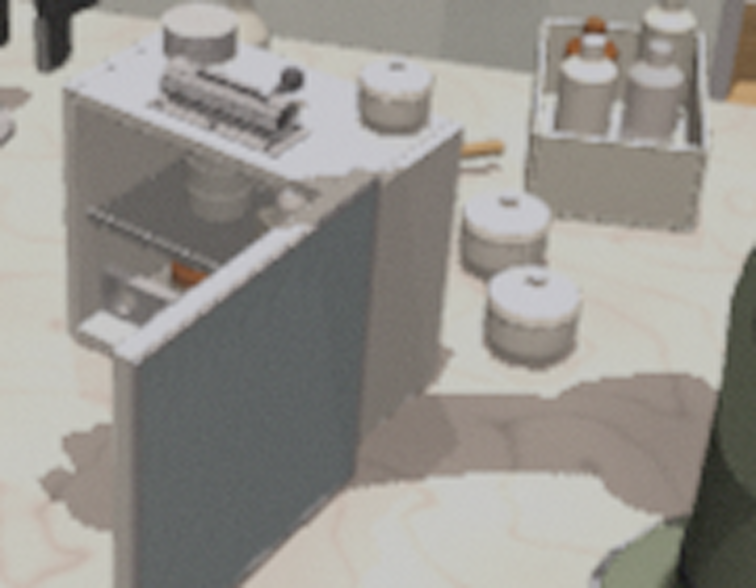

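View pics/top12z.png

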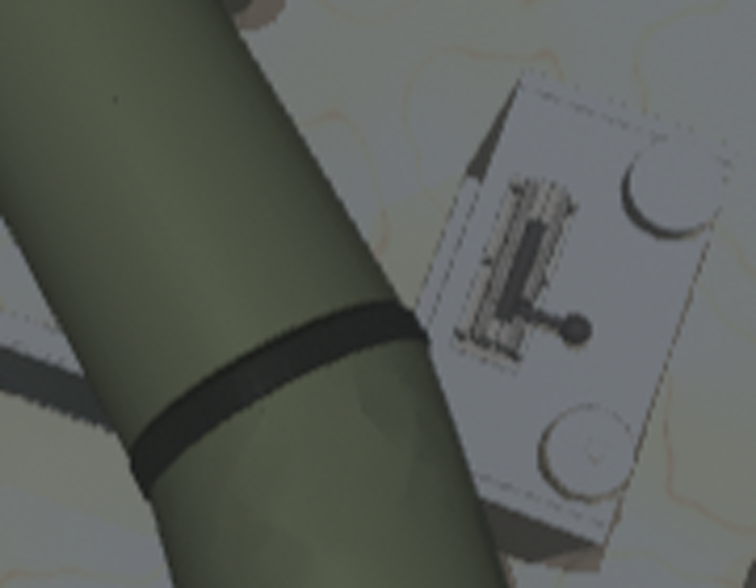

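```bash
python3 -c "
from workcell import bot
print(bot.job_done())"
```

```text
the job is handed in; nothing more can be done
None
```

The bolt is drawn and parked, the mirrored door stands open at about a right angle, and the job is handed in at about 12.4 s on the robot's clock.

- **Bolt:** I gripped the knob's ball and drew the bolt until it met the end stop. The hand had moved about 41 mm, and the force rose to about 32 N along the bolt (about 35 N in all).
- **Knob:** I folded it rearwards through the notch, then pushed it down with shut fingers until it stopped. The ball's image position matched the model at 1.45 rad in the side view and, within 2 px in the enlarged picture, in the top view.
- **Door:** Only after that did I swing the door. The free corner in the side view puts it at about 1.58 rad. The arm hid the door's free end in the top view, so that figure rests on one camera.
- **Other things:** The pill pot and tin are at their first pixel positions. I did not measure the things on the counter again, but nothing there looked moved in the pictures. The items inside were only partly in view and look upright.

The gripper read about 18 mm on the 20 mm ball, and one early grip sat too high, so I regripped 5 mm lower before pulling. One move call was refused for missing keys, and nothing moved. At hand-in the arm was clear of everything.

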